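# Slide the long steel blank off the riser's edge and tray it

## Robot

A 6-joint arm with a two-finger parallel gripper is mounted at the origin on the work surface. World frame = base frame: x ahead of the robot, y to its left, z up, the work surface at z = 0. Lengths are in m, angles in rad, forces in N, time in s.
With the tool pointing down it reaches from about 0.35 to 0.975 m from the base axis. Payload 4.9 kg.
Tool frame: the origin (TCP) lies at the very end of the fingers, on their centre line; the grasp point (between the pads) lies 19 mm behind it (ctrl.pinch_z is the distance from the TCP to the grasp point, in m); z points along the fingers, y is the direction in which the jaws open and shut (so a half turn about z gives the same grasp; the last joint's range is limited). The gripper opens to 85 mm and grips with 20 to 120 N. Pads are 22 mm wide; open, the fingers measure 114 mm over their backs; the gripper's body (76 mm by 85 mm) begins 54 mm behind the grasp point. The pads swing forward as they close: fully open they stand 13 mm farther back than shut.
Start: joints at [1.017, 0.053, 1.613, -0, 1.476, -0.119], TCP at [0.263, 0.567, 0.231] pointing down, gripper open.
Joint ranges: [-3.01, 3.01], [-1.01, 2.22], [0.06, 2.58], [-1.02, 4.17], [0.09, 2.62], [-3.14, 3.14]. Speed limits (rad/s): [2.57, 2.57, 3.14, 3.14, 3.14, 3.14].

## Interface

Orientations are given as a rotation vector (axis times angle).
In Python, from station import ctrl gives the robot as it stands.
- The arm moves only by the tool carry_out, never from a script. Its argument "series" is a list of rows, each a list of 7 numbers: the shift along the world's x, y, z each as a share of 0.025 m, from -1 to 1, then the turn, a rotation vector about the world's x, y, z each as a share of 0.1 rad, from -1 to 1, then the opening, from 0 (shut) to 1 (fully open). A call has 1 to 12 rows; each row shifts and turns the commanded pose from where the row before left it; what a row does not reach is not made up. A row lasts 1/10 s, in which the tool goes at most 50 mm and 8.59 degrees, less where a joint would pass 70% of its speed; a pose out of reach is approached as far as the arm can. A call with a number of a shift or a turn outside -1 to 1 is refused whole. A call with a gripper value outside its range is refused whole. The fingers move at their own pace and stop on an object; "grip_force" is the grip in N (left out, the last holds). Time passes only in rows, so rows that do not move let the fingers close. It gives the time, the measured TCP pose, the force and the opening at its end, in the units of the state.
- ctrl.get_obs(): the state, without advancing time (a new reading comes with each control period).
- ctrl.get_image(name): name is "side" or "top"; returns a dict with "frame" (400x640x3 uint8, blue, green, red), "fx", "fy", "cx", "cy" (pixels), "R" (3x3) and "t" (3): a world point X has camera coordinates R X + t. Camera axes: x right, y down, z forward; pixel columns grow to the right and rows downward; lengths in m; the calibration is good to about 2 mm. A picture is of the moment at which its call begins. There is no depth.
- ctrl.finish_job(): hands the job in, once; it reports no verdict.
Trained networks look in a picture, given as the dict that the camera call returned (one of the last four; its "shot" number tells which), for a name from the list of things; names that differ only in an ending like _2 or _b are one class to them, and where a whole thing is asked for, a point or a joint stands for the part that bears it (a point fixed in the world has none). Each returns a list of dicts, best first, with "p" (0 to 1); they miss things now and then, are a little off and sometimes report something else, mostly with a low value. They report only what shows in the picture. A call takes as long as a camera call. They do not tell look-alikes from the thing itself.
- ctrl.trace(picture, name): "mask" (400x640 bool, what is visible of it) and "rect" ([left, top, width, height] as shares, 0 to 1, of the picture: columns of its width, rows of its height, round what is visible of it).
- ctrl.mark_of(picture, name): "position" ([column, row] as shares, 0 to 1, of the picture: columns of its width, rows of its height: a listed point, or the origin of a listed thing).
The state is a dict: "t": time; "q": joint angles; "dq": joint speeds; "effort": joint torques, N m; "tool_pos": TCP position; "tool_rot": TCP orientation; "contact_force": force on the tool from outside, world axes, zero at the start; "wrist_torque": the same for the moment, N m; "opening": finger opening in m.
Only numpy, scipy, OpenCV 4.12 (cv2) and the standard library are available. Lean on these libraries where they do the work, as an engineer would, in place of code of your own. Each camera call takes 0.05 s, during which the arm holds its last target.

## Task

Fetch the long thin steel strip lying flat on the low white riser for polishing: slide it to the riser's front edge (the one towards the robot) until its end sticks out far enough to take hold of, then grip the overhanging end and lift it off. Lower it into the black tray and let go, so that it lies flat roughly in the middle of the tray and along its length. Do not let the strip fall off the riser, and leave the short steel plate where it lies.

Things in the scene. Friction and masses are not known exactly. Their poses are not given: they have to be found in the camera images.
- strip_mid (a point): Centre (half-way up) of the long steel strip: 160 mm long (x axis), 50 mm wide (y), 3 mm thick, flat, 140 to 250 g; starts flat on the riser, length within 10 degrees of the riser's x axis. Too thin to pick where it lies; fingers can straddle its width where an end overhangs. Slippery on the riser: closed fingertips pressed on it with a few N drag it. Tips off if its centre passes the edge.
- riser: Fixed white-topped riser block, 300 mm deep (x), 400 mm wide (y), 60 mm high. Origin: centre of its underside, on the table. Smooth top at z = 60 mm; front edge, towards the robot, at its x = -150 mm, free space before and below it. On it, in any order across y about 130 mm apart: the strip, the short plate and a felt wheel (64 mm across, 24 mm high).
- tray_in (a point): Centre of the inner floor of the fixed shallow black tray on the table: inside 260 mm long (x axis) and 170 mm wide (y axis), floor 5 mm above the table, walls 5 mm thick with their rim 22 mm above the table.
- short_mid (a point): Centre of the short steel plate, a bystander on the riser: 60 mm (x) by 50 mm (y), 3 mm thick. To be left alone.
Mind the look-alikes: they are no part of the job. Of the things that look like the part that bears strip_mid, the larger one is meant.

How it is judged:
By the outcome, as a careful person would: the job done as asked, in the order asked, and still so for the second after the job is handed in, with the robot touching nothing.
It also fails if it takes over 54 s, if anything falls off the work surface, if the arm or the gripper's body presses on something with over 40 N, if the wrist force passes 120 N, or if a joint passes its speed limit or range.

## Working session

There is one attempt and no reset: what is moved stays moved. The work goes in short steps, Python scripts to look and compute and a tool call to move; the robot and the scene stay as the last step left them, time stands still between calls to the robot, and variables do not carry over. Pictures are saved under pics/ and viewed, and the job is handed in when it is done.

Besides the shell and the picture viewer there is one more tool, called after "Call:" in YAML: its name, and indented under it one key for each argument. carry_out: Moves the arm, as the interface text tells. Shift numbers are shares of 0.025 m and turn numbers shares of 0.1 rad, none past 1 either way. Its arguments: {"type":"object","properties":{"series":{"type":"array"},"grip_force":{"type":"number"}},"required":["series"]}

```bash
mkdir -p pics; ls; cat > h.py <<'E'
import numpy as np,cv2
from station import ctrl
def ray(im,u,v):
    R=np.array(im['R']);t=np.array(im['t'])
    d=R.T@np.array([(u-im['cx'])/im['fx'],(v-im['cy'])/im['fy'],1]);return -R.T@t,d
def onz(im,u,v,z):
    c,d=ray(im,u,v);return c+d*(z-c[2])/d[2]
def proj(im,X):
    p=np.array(im['R'])@np.array(X)+np.array(im['t']);return np.array([im['fx']*p[0]/p[2]+im['cx'],im['fy']*p[1]/p[2]+im['cy']])
E
python3 - <<'E'
from h import *
np.set_printoptions(precision=4,suppress=True)
for n in('top','side'):
    im=ctrl.get_image(n);cv2.imwrite(f'pics/{n}0.png',im['frame'])
    print(n,'cam',-np.array(im['R']).T@im['t'],im['fx'],np.array(im['R']))
    for k,z in(('strip_mid',.0615),('short_mid',.0615),('tray_in',.005),('riser',0)):
        for m in ctrl.mark_of(im,k)[:3]:
            u,v=m['position'][0]*640,m['position'][1]*400;print(k,'%.2f'%m['p'],u,v,onz(im,u,v,z))
    for k in('strip_mid','riser'):
        for m in ctrl.trace(im,k)[:3]:
            r=cv2.minAreaRect(np.argwhere(m['mask'])[:,::-1].astype(np.float32));print(k,'%.2f'%m['p'],r)
            if k=='strip_mid':
                b=cv2.boxPoints(r);P=np.array([onz(im,*x,.0615) for x in b]);print(P)
o=ctrl.get_obs();print(o)
E
```

```text
pics
top cam [ 0.3503 -0.0515  1.3022] 459.42665306617954 [[-0.025  -0.9997  0.0055]
 [-0.9889  0.0239 -0.1468]
 [ 0.1466 -0.0091 -0.9892]]
strip_mid 0.84 399.872 173.4 [ 0.6037 -0.2867  0.0615]
strip_mid 0.68 454.528 262.0 [ 0.3582 -0.4211  0.0615]
short_mid 0.71 355.712 165.0 [ 0.6303 -0.1658  0.0615]
tray_in 0.78 179.904 211.60000000000002 [0.5197 0.3332 0.005 ]
riser 0.66 349.632 169.68 [ 0.6307 -0.1534  0.    ]
strip_mid 0.76 ((452.2000427246094, 261.6000061035156), (40.24921798706055, 12.521980285644531), 26.56505012512207)
[[ 0.3698 -0.3596  0.0615]
 [ 0.3994 -0.3765  0.0615]
 [ 0.349  -0.4701  0.0615]
 [ 0.3198 -0.4529  0.0615]]
riser 0.65 ((350.5, 166.0), (108.0, 145.0), 90.0)
side cam [0.4186 0.5114 0.7302] 368.66306760773705 [[-0.985  -0.1726  0.0074]
 [-0.1366  0.7524 -0.6443]
 [ 0.1056 -0.6357 -0.7647]]
strip_mid 0.75 298.624 132.8 [ 0.5959 -0.2848  0.0615]
strip_mid 0.48 384.384 126.8 [ 0.3597 -0.3555  0.0615]
short_mid 0.85 276.8 160.32 [ 0.6298 -0.1651  0.0615]
tray_in 0.85 276.8 365.12 [0.5174 0.3156 0.005 ]
tray_in 0.74 273.92 182.20000000000002 [ 0.6353 -0.1383  0.
[... 354 characters left out ...]
86, 26.16295051574707), 45.0)
[[ 0.3994 -0.3179  0.0615]
 [ 0.3519 -0.4129  0.0615]
 [ 0.3334 -0.3874  0.0615]
 [ 0.3811 -0.2952  0.0615]]
riser 0.82 ((263.8876953125, 176.6306915283203), (137.3729705810547, 128.3505401611328), 10.097503662109375)
{'t': 0.7, 'q': array([ 1.017 ,  0.0527,  1.6129, -0.    ,  1.476 , -0.119 ]), 'dq': array([-0.0003, -0.0003,  0.002 ,  0.0005, -0.0001, -0.0005]), 'effort': array([ -0.0016, -39.354 , -37.0373,  -0.0002,   0.0003,  -0.    ]), 'tool_pos': array([0.2632, 0.5668, 0.2313]), 'tool_rot': array([0.6776, 3.0676, 0.    ]), 'contact_force': array([ 0.125 , -0.3021, -0.0058]), 'wrist_torque': array([-0.0028, -0.0211,  0.0346]), 'opening': 0.0855103448974998}
```

```bash
python3 - <<'E'
import cv2
t=cv2.imread('pics/top0.png')
cv2.imwrite('pics/topc.png',cv2.resize(t[90:290,270:480],None,fx=2.8,fy=2.8,interpolation=2))
E
```

```text
(no output)
```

View pics/top0.png

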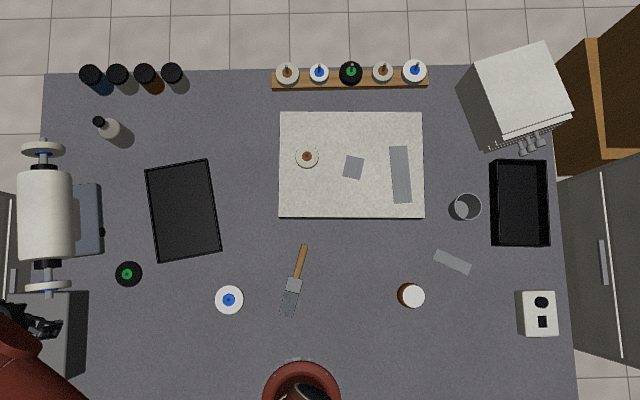

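View pics/side0.png

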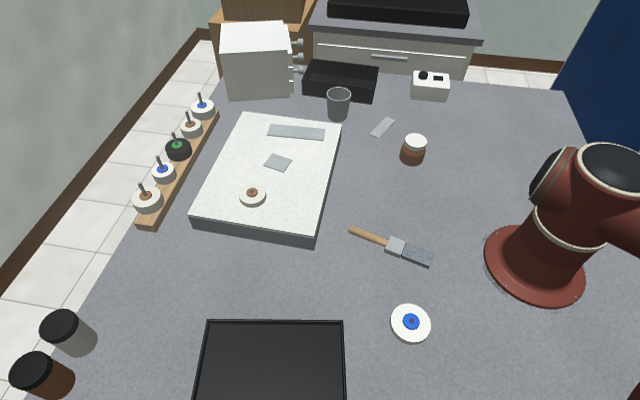

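```bash
sleep 0
```

```text
(no output)
```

View pics/topc.png

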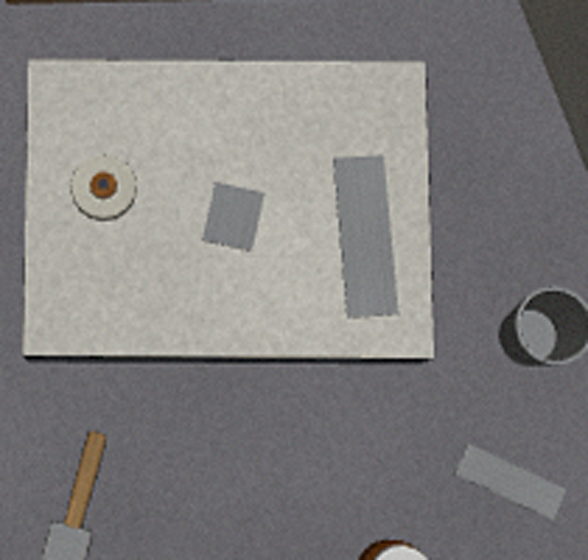

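Candidates: long plate on the riser at top (400,174), which is long and straight on the riser; a smaller grey plate on the table at (452,262), a look-alike; and the short plate at (354,167). The close crop confirms that (400,174) is the strip. The tray is the large shallow one at (183,211). The box at (520,202) isn't it.

```bash
python3 - <<'E'
from h import *
np.set_printoptions(precision=4,suppress=True)
im=ctrl.get_image('top');g=cv2.cvtColor(im['frame'],6)
s=lambda P:cv2.cornerSubPix(g,np.float32(P).reshape(-1,1,2),(3,3),(-1,-1),(3,30,.01)).reshape(-1,2)
c=s([(270+x/2.8,90+y/2.8) for x,y in((333,157),(383,155),(398,314),(347,319))])
P=np.array([onz(im,*x,.063) for x in c]);print(c,P,P.mean(0))
for a,b in((0,3),(1,2),(0,1),(3,2)):
    d=P[a]-P[b];print(np.linalg.norm(d),np.degrees(np.arctan2(d[1],d[0])))
r=s([(279.5,112),(421.5,112),(424.5,217),(279,217)]);Q=np.array([onz(im,*x,.06) for x in r]);print('riser',r,Q,Q.mean(0))
T=s([(145,169),(207,159),(221,250),(159,262)]);W=np.array([onz(im,*x,.022) for x in T]);print('tray',T,W,W.mean(0))
for i in range(4):
    d=W[i]-W[(i+1)%4];print(np.linalg.norm(d),np.degrees(np.arctan2(d[1],d[0])))
cv2.imwrite('pics/trayc.png',cv2.resize(im['frame'][140:280,120:250],None,fx=4,fy=4,interpolation=2))
im=ctrl.get_image('side')
cv2.imwrite('pics/sidec.png',cv2.resize(im['frame'][100:260,180:360],None,fx=4,fy=3.7,interpolation=2))
for n,A in(('strip',P),('riser',Q)):
    print(n,np.array([(proj(im,x)-[180,100])*[4,3.7] for x in A]))
print(ctrl.get_obs()['t'])
E
```

```text
[[388.2759 146.2029]
 [406.1041 144.737 ]
 [411.8436 201.4877]
 [393.4146 202.69  ]] [[ 0.6811 -0.2581  0.063 ]
 [ 0.6842 -0.3079  0.063 ]
 [ 0.5245 -0.3151  0.063 ]
 [ 0.5224 -0.2647  0.063 ]] [ 0.6031 -0.2864  0.063 ]
0.15884089730095768 2.3681832918918992
0.1598011488063371 2.6052395158085764
0.04987420023635695 93.47360278382507
0.05052607958951916 92.37191405142126
riser [[279.9425 110.8577]
 [421.2818 111.7848]
 [424.2018 217.4806]
 [278.0392 216.51  ]] [[ 0.7914  0.0415  0.06  ]
 [ 0.7795 -0.3563  0.06  ]
 [ 0.4802 -0.347   0.06  ]
 [ 0.4926  0.0504  0.06  ]] [ 0.6359 -0.1529  0.06  ]
tray [[143.4632 169.2562]
 [206.544  157.8506]
 [222.3802 250.7927]
 [156.7727 262.9523]] [[0.6412 0.4338 0.022 ]
 [0.6701 0.2553 0.022 ]
 [0.4052 0.2087 0.022 ]
 [0.3763 0.389  0.022 ]] [0.5232 0.3217 0.022 ]
0.18079186081318616 99.22330138386828
0.26901322140012146 9.988811273431866
0.18263930178908136 -80.90626589682313
0.26858187812878237 -170.40398900798996
strip [[346.7993 129.0276]
 [360.2824  87.6622]
 [581.5096 105.6063]
 [573.3373 148.496 ]]
riser [[ 29.946  418.5885]
 [252.7024  40.0538]
 [648.8001  89.6112]
 [537.6825 500.2889]]
0.8
```

View pics/sidec.png

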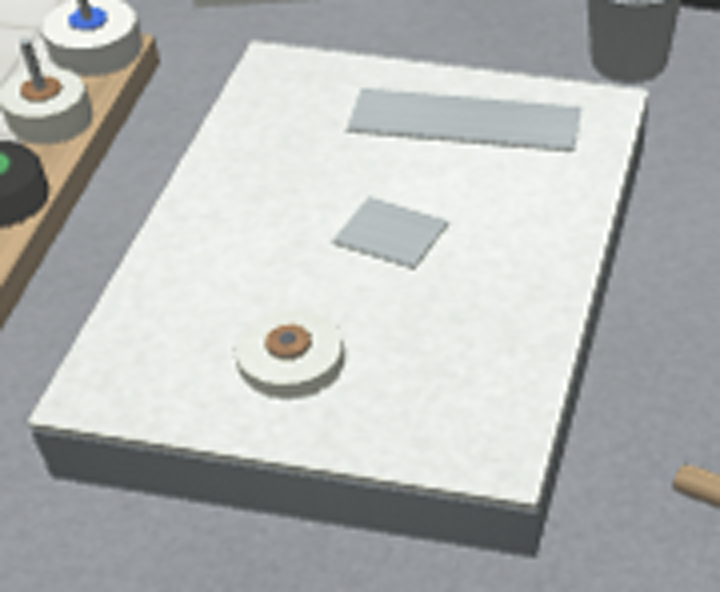

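View pics/trayc.png

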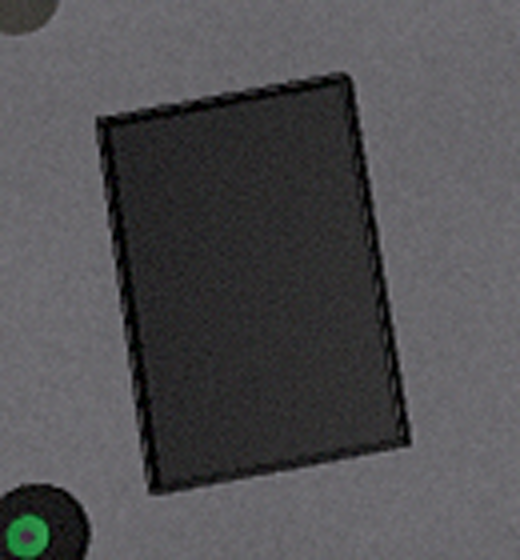

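Call:
carry_out:
  series:
    - [0.4,-1,0,0,0,0.14,0]
    - [0.4,-1,0,0,0,0.14,0]
    - [0.4,-1,0,0,0,0.14,0]
    - [0.4,-1,0,0,0,0.14,0]
    - [0.4,-1,0,0,0,0.14,0]
    - [0.4,-1,0,0,0,0.14,0]
    - [0.4,-1,0,0,0,0.14,0]
    - [0.4,-1,0,0,0,0.14,0]
    - [0.4,-1,0,0,0,0.14,0]
    - [0.4,-1,0,0,0,0.14,0]
    - [0.4,-1,0,0,0,0.14,0]
    - [0.4,-1,0,0,0,0.14,0]
  grip_force: 20

```text
t: 2.0
tool_pos: [0.3835, 0.2658, 0.2315]
tool_rot: [0.417, 3.113, 0.0]
contact_force: [0.3, 0.5, -0.2]
opening: -0.0
```

Call:
carry_out:
  series:
    - [0.4,-1,0,0,0,0.14,0]
    - [0.4,-1,0,0,0,0.14,0]
    - [0.4,-1,0,0,0,0.14,0]
    - [0.4,-1,0,0,0,0.14,0]
    - [0.4,-1,0,0,0,0.14,0]
    - [0.4,-1,0,0,0,0.14,0]
    - [0.4,-1,0,0,0,0.14,0]
    - [0.4,-1,0,0,0,0.14,0]
    - [0.4,-1,0,0,0,0.14,0]
    - [0.4,-1,0,0,0,0.14,0]
    - [0.4,-1,0,0,0,0.14,0]
    - [0.4,-1,0,0,0,0.14,0]

```text
t: 3.2
tool_pos: [0.5036, -0.0343, 0.2315]
tool_rot: [0.154, 3.137, 0.0]
contact_force: [-0.2, -0.6, -0.5]
opening: -0.0002
```

Call:
carry_out:
  series:
    - [0.4,-1,0,0,0,0.14,0]
    - [0.4,-1,0,0,0,0.14,0]
    - [0.4,-1,0,0,0,0.14,0]
    - [0.4,-1,0,0,0,0.14,0]
    - [0.4,-1,0,0,0,0.14,0]
    - [0.4,-1,0,0,0,0.14,0]
    - [0.4,-1,0,0,0,0.14,0]
    - [0.4,-1,-0.2,0,0,0.14,0]
    - [0.4,-1,-0.4,0,0,0.14,0]
    - [0.4,-1,-0.6,0,0,0.14,0]
    - [0,0,0,0,0,0,0]
    - [0,0,0,0,0,0,0]

```text
t: 4.4
tool_pos: [0.6029, -0.2831, 0.2005]
tool_rot: [0.063, -3.14, -0.002]
contact_force: [0.1, 0.3, 0.2]
opening: -0.0003
```

Call:
carry_out:
  series:
    - [0.28,-0.12,-1,0,0,0,0]
    - [0,0,-1,0,0,0,0]
    - [0,0,-1,0,0,0,0]
    - [0,0,-1,0,0,0,0]
    - [0,0,-0.8,0,0,0,0]
    - [0,0,-0.4,0,0,0,0]
    - [0,0,-0.08,0,0,0,0]
    - [0,0,-0.04,0,0,0,0]
    - [0,0,0,0,0,0,0]

```text
t: 5.3
tool_pos: [0.6112, -0.2865, 0.0701]
tool_rot: [-0.065, 3.139, -0.002]
contact_force: [-0.2, 0.5, -0.0]
opening: -0.0003
```

Call:
carry_out:
  series:
    - [0,0,-0.12,0,0,0,0]
    - [0,0,-0.08,0,0,0,0]
    - [0,0,0,0,0,0,0]

```text
t: 5.6
tool_pos: [0.6101, -0.2862, 0.0632]
tool_rot: [0.065, -3.141, -0.0]
contact_force: [0.3, -0.1, -0.4]
opening: -0.0001
```

Call:
carry_out:
  series:
    - [0,0,-0.04,0,0,0,0]
    - [0,0,0,0,0,0,0]

```text
t: 5.8
tool_pos: [0.6105, -0.2863, 0.0631]
tool_rot: [-0.065, 3.141, -0.0]
contact_force: [-1.5, 0.8, 4.5]
opening: 0.0002
```

Call:
carry_out:
  series:
    - [0,0,-0.02,0,0,0,0]
    - [-0.1,0,0,0,0,0,0]
    - [-0.2,0,0,0,0,0,0]
    - [-0.2,0,0,0,0,0,0]
    - [-0.2,0,0,0,0,0,0]
    - [-0.2,0,0,0,0,0,0]
    - [-0.2,0,0,0,0,0,0]
    - [-0.1,0,0,0,0,0,0]

```text
t: 6.6
tool_pos: [0.5808, -0.2868, 0.063]
tool_rot: [-0.064, 3.138, -0.002]
contact_force: [2.5, 0.1, 4.7]
opening: -0.0001
```

```bash
python3 - <<'E'
from h import *
im=ctrl.get_image('side')
cv2.imwrite('pics/side1.png',cv2.resize(im['frame'][60:220,200:380],None,fx=4,fy=3.7,interpolation=2))
E
```

```text
(no output)
```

View pics/side1.png

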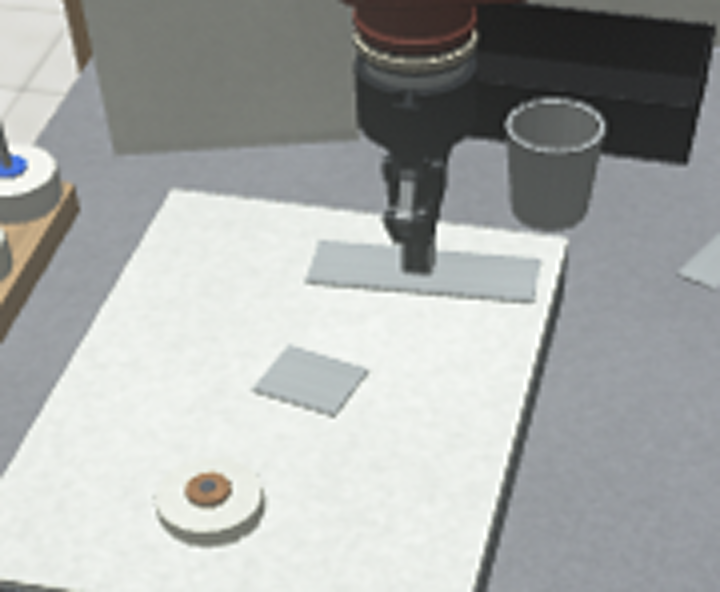

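The strip follows the tool: its front corner went from full-image (324,140) to (333,141), about 25 mm. I'll keep sliding.

Call:
carry_out:
  series:
    - [-0.1,0,0,0,0,0,0]
    - [-0.2,0,0,0,0,0,0]
    - [-0.2,0,0,0,0,0,0]
    - [-0.2,0,0,0,0,0,0]
    - [-0.2,0,0,0,0,0,0]
    - [-0.2,0,0,0,0,0,0]
    - [-0.2,0,0,0,0,0,0]
    - [-0.2,0,0,0,0,0,0]
    - [-0.2,0,0,0,0,0,0]
    - [-0.2,0,0,0,0,0,0]
    - [-0.1,0,0,0,0,0,0]

```text
t: 7.75
tool_pos: [0.5308, -0.2868, 0.0631]
tool_rot: [-0.064, 3.138, -0.002]
contact_force: [1.9, -0.1, 5.9]
opening: 0.0
```

```bash
python3 - <<'E'
from h import *
for n in('side','top'):
    im=ctrl.get_image(n)
    a,b=(60,200) if n=='side' else (90,320)
    cv2.imwrite(f'pics/{n}2.png',cv2.resize(im['frame'][a:a+160,b:b+180],None,fx=4,fy=3.7,interpolation=2))
    for k in ctrl.trace(im,'strip_mid')[:2]: print(n,k['p'],np.array(k['rect'])*[640,400,640,400])
    for X in((.43,-.32,.063),(.43,-.27,.063),(.482,-.29,.06)): print((proj(im,X)-[b,a])*[4,3.7])
E
```

```text
side 0.75 [371.52  117.8    21.888  21.6  ]
side 0.3 [187.776 114.92  153.216 137.   ]
[635.04504965 263.97175919]
[628.11569165 306.72201777]
[556.14509926 284.2099133 ]
top 0.61 [436.992 252.08   30.4    20.52 ]
top 0.39 [344.512 157.6    20.608  18.6  ]
[382.19671771 540.55427807]
[308.22824818 542.24524329]
[333.0016628  471.12023265]
```

View pics/side2.png

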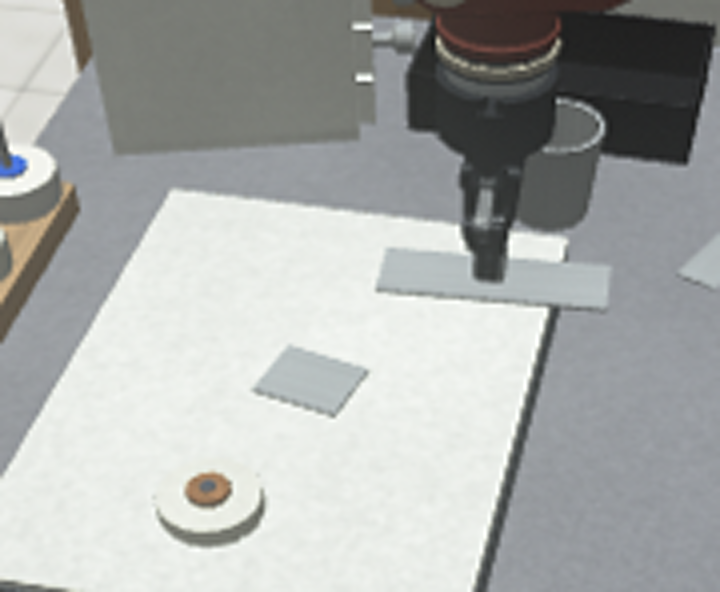

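View pics/top2.png

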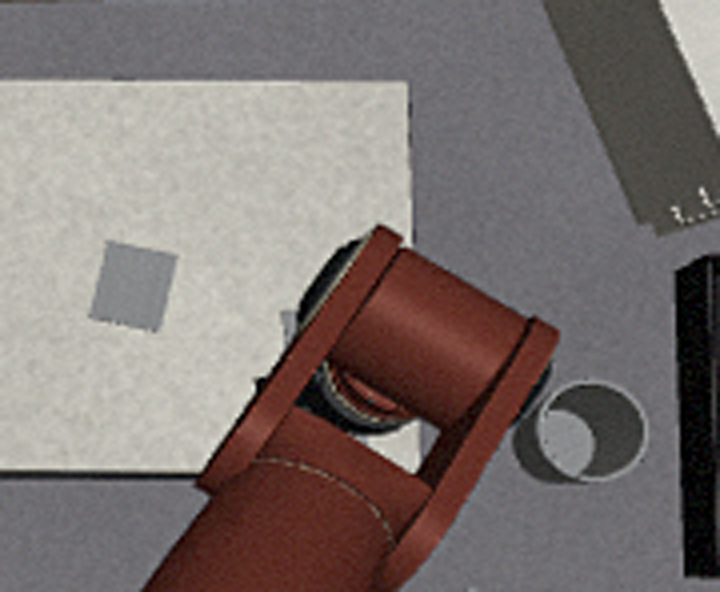

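The strip's front end is at (609,285) in the side crop, x ≈ 0.446, so about 36 mm overhangs. I'll slide it 26 mm more, then lift.

Call:
carry_out:
  series:
    - [-0.1,0,0,0,0,0,0]
    - [-0.2,0,0,0,0,0,0]
    - [-0.2,0,0,0,0,0,0]
    - [-0.2,0,0,0,0,0,0]
    - [-0.2,0,0,0,0,0,0]
    - [-0.14,0,0,0,0,0,0]
    - [0,0,0,0,0,0,0]
    - [0,0,0.2,0,0,0,0]
    - [0,0,1,0,0,0,0]
    - [0,0,1,0,0,0,0]
    - [0,0,0.4,0,0,0,0.8]

```text
t: 9.05
tool_pos: [0.5045, -0.2866, 0.1285]
tool_rot: [-0.065, 3.14, -0.002]
contact_force: [0.9, -0.2, -0.1]
opening: 0.013
```

Call:
carry_out:
  series:
    - [-1,1,0.8,0,0,0,0.8]
    - [-1,1,0.4,0,0,0,0.8]
    - [-1,1,0,0,0,0,0.8]
    - [-1,1,0,0,0,0,0.8]
    - [0,1,0,0,0,0,0.8]
    - [0,1,0,0,0,0,0.8]
    - [0,0,0,0,0,0,0.8]

```text
t: 9.75
tool_pos: [0.4031, -0.1339, 0.1554]
tool_rot: [0.069, -3.139, -0.002]
contact_force: [-0.8, -0.9, -0.6]
opening: 0.0685
```

```bash
python3 - <<'E'
from h import *
for n in('side','top'):
    im=ctrl.get_image(n);np.save(f'pics/{n}3.npy',im,allow_pickle=True)
    a,b=(60,260) if n=='side' else (120,330)
    cv2.imwrite(f'pics/{n}3.png',cv2.resize(im['frame'][a:a+120,b:b+160],None,fx=5,fy=5,interpolation=2))
    for k in ctrl.trace(im,'strip_mid')[:2]: print(n,k['p'],np.array(k['rect'])*[640,400,640,400])
print(ctrl.get_obs()['t'],ctrl.get_obs()['tool_pos'])
E
```

```text
side 0.67 [381.504 118.     11.2    20.32 ]
top 0.81 [437.184 250.48   33.92   22.2  ]
top 0.63 [389.888 178.4    21.12   65.2  ]
9.95 [ 0.40401982 -0.13659816  0.1563362 ]
```

View pics/side3.png

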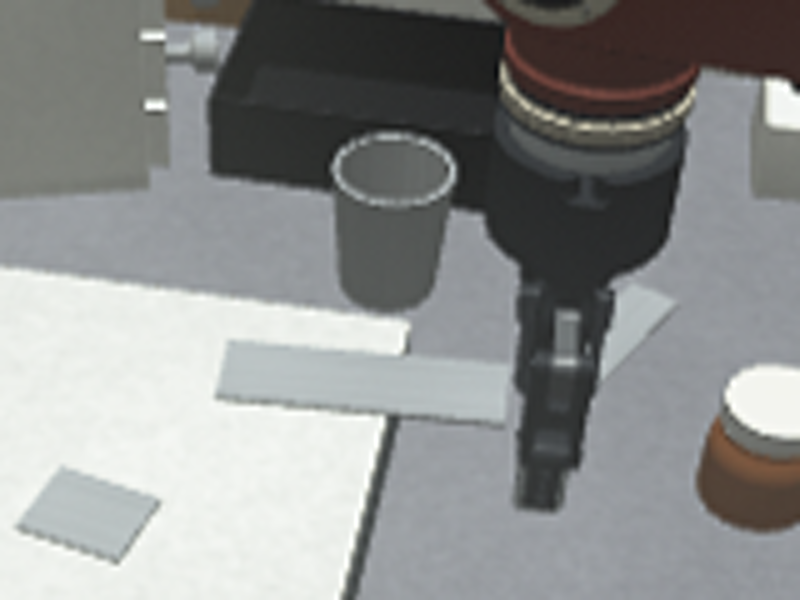

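View pics/top3.png

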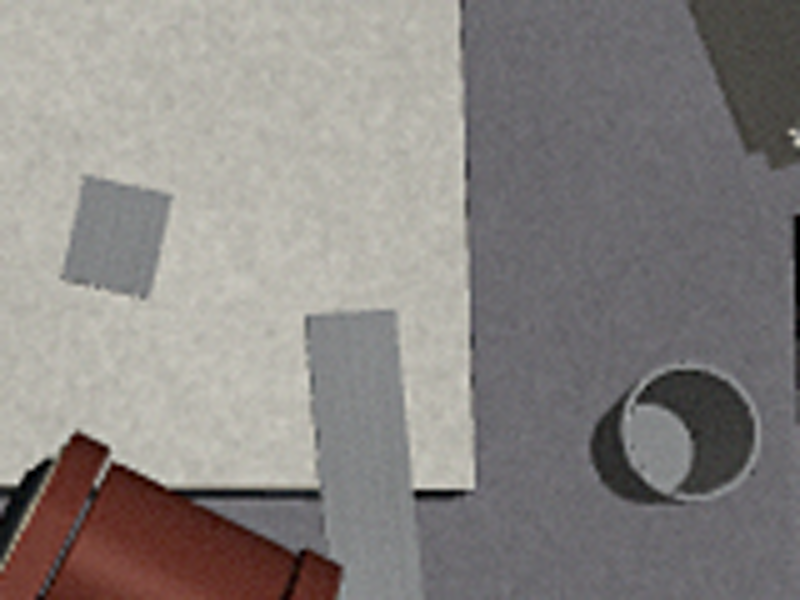

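```bash
python3 - <<'E'
from h import *
np.set_printoptions(precision=4,suppress=True)
im=np.load('pics/top3.npy',allow_pickle=True).item()
f=lambda x,y,z:onz(im,330+x/5,120+y/5,z)
A=f(305,316,.063);B=f(396,310,.063);C=f(322,490,.063);D=f(412,490,.063);E=f(341,598,.063);F=f(422,598,.063)
print(A,B,C,D,E,F)
for p,q in((A,C),(B,D),(A,E),(B,F)): d=p-q;print(np.degrees(np.arctan2(d[1],d[0])))
print('edge',f(150,488,.06),f(470,490,.06))
im=np.load('pics/side3.npy',allow_pickle=True).item()
f=lambda x,y,z:onz(im,260+x/5,60+y/5,z)
print('side rear',f(229,340,.063),f(217,397,.063),'front',f(505,424,.063),'edge',f(408,322,.06),f(395,420,.06))
E
```

```text
[ 0.5766 -0.2607  0.063 ] [ 0.5787 -0.3108  0.063 ] [ 0.4804 -0.2653  0.063 ] [ 0.4792 -0.3142  0.063 ] [ 0.4217 -0.2727  0.063 ] [ 0.4206 -0.3164  0.063 ]
2.7577981971226806
1.9295452628836651
4.4350133477041975
2.0076165538251733
edge [ 0.4841 -0.1723  0.06  ] [ 0.4788 -0.3464  0.06  ]
side rear [ 0.5796 -0.3074  0.063 ] [ 0.577  -0.2577  0.063 ] front [ 0.4186 -0.2642  0.063 ] edge [ 0.4818 -0.3459  0.06  ] [ 0.4782 -0.26    0.06  ]
```

Call:
carry_out:
  series:
    - [0.34,-0.88,0,0,0,0,0.85]
    - [0.34,-0.88,0,0,0,0,0.85]
    - [0.34,-0.88,0,0,0,0,0.85]
    - [0.34,-0.88,0,0,0,0,0.85]
    - [0.34,-0.88,0,0,0,0,0.85]
    - [0.34,-0.88,0,0,0,0,0.85]
    - [0.34,-0.88,0,0,0,0,0.85]
    - [0,0,-0.6,0,0,0,0.85]
    - [0,0,-1,0,0,0,0.85]
    - [0,0,-1,0,0,0,0.85]
    - [0,0,-0.2,0,0,0,0.85]
    - [0,0,0,0,0,0,0.85]

```text
t: 11.15
tool_pos: [0.4624, -0.2892, 0.0848]
tool_rot: [0.064, -3.138, -0.004]
contact_force: [0.2, 0.0, -0.3]
opening: 0.0724
```

```bash
python3 - <<'E'
from h import *
print(ctrl.get_obs()['tool_pos'],ctrl.get_obs()['tool_rot'])
im=ctrl.get_image('side')
cv2.imwrite('pics/side4.png',cv2.resize(im['frame'][60:180,260:420],None,fx=5,fy=5,interpolation=2))
E
```

```text
[ 0.46244579 -0.28915478  0.08484914] [ 0.06428803 -3.1378764  -0.00427889]
```

View pics/side4.png

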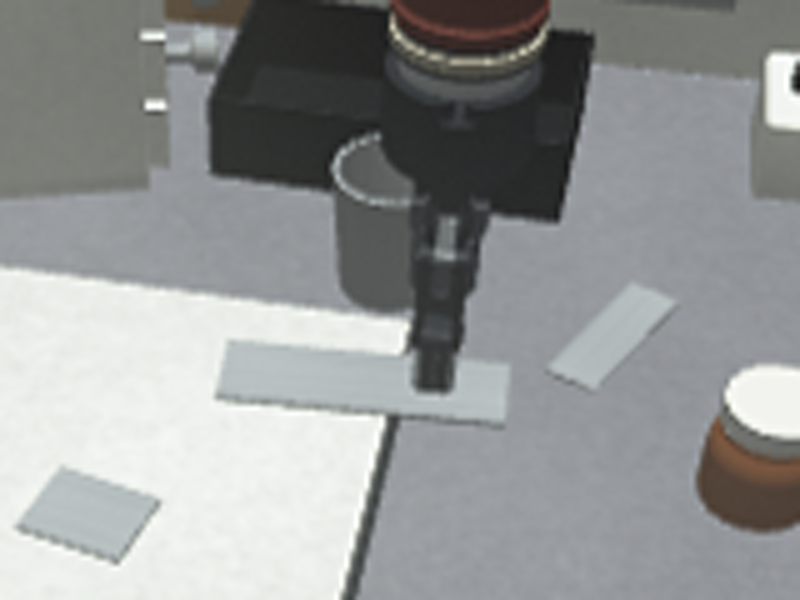

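The near finger at (433,388) is just in front of the riser edge and straddles the strip. I'll descend and close.

Call:
carry_out:
  series:
    - [0,0,-0.6,0,0,0,0.85]
    - [0,0,-0.5,0,0,0,0.85]
    - [0,0,-0.2,0,0,0,0.85]
    - [0,0,0,0,0,0,0.85]
    - [0,0,0,0,0,0,0.65]
    - [0,0,0,0,0,0,0.65]
  grip_force: 30

```text
t: 11.8
tool_pos: [0.4641, -0.2905, 0.0549]
tool_rot: [-0.065, 3.14, -0.001]
contact_force: [-0.0, 0.5, 0.3]
opening: 0.0557
```

```bash
python3 - <<'E'
from h import *
o=ctrl.get_obs();print(o['tool_pos'],o['contact_force'],o['opening'])
im=ctrl.get_image('side')
cv2.imwrite('pics/side5.png',cv2.resize(im['frame'][60:180,260:420],None,fx=5,fy=5,interpolation=2))
E
```

```text
[ 0.46411143 -0.2904694   0.05485472] [-0.04704728  0.51347258  0.29198449] 0.055694237677187244
```

View pics/side5.png

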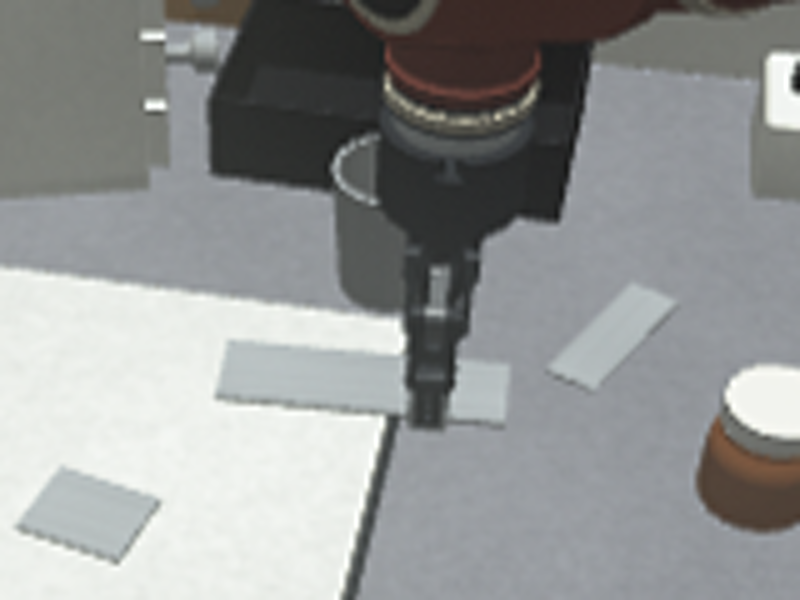

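Call:
carry_out:
  series:
    - [0,0,-0.2,0,0,0,0.65]
    - [0,0,0,0,0,0,0.65]
    - [0,0,0,0,0,0,0.4]
    - [0,0,0,0,0,0,0.4]
    - [0,0,0,0,0,0,0.4]
  grip_force: 40

```text
t: 12.35
tool_pos: [0.4637, -0.2901, 0.0493]
tool_rot: [0.065, -3.141, -0.0]
contact_force: [-0.9, 1.7, 0.8]
opening: 0.0484
```

Call:
carry_out:
  series:
    - [0,0,0,0,0,0,0.2]
    - [0,0,0,0,0,0,0.2]
    - [0,0,0,0,0,0,0.2]
    - [0,0,0.1,0,0,0,0.2]
    - [0,0,0.2,0,0,0,0.2]
    - [0,0,0.3,0,0,0,0.2]
    - [0,0,0.3,0,0,0,0.2]
    - [0,0,0,0,0,0,0.2]
  grip_force: 110

```text
t: 13.15
tool_pos: [0.4646, -0.2909, 0.0735]
tool_rot: [-0.065, 3.139, -0.003]
contact_force: [0.1, -0.2, -2.5]
opening: 0.0456
```

```bash
python3 - <<'E'
from h import *
o=ctrl.get_obs();print(o['tool_pos'],o['contact_force'],o['wrist_torque'],o['opening'])
im=ctrl.get_image('side')
cv2.imwrite('pics/side6.png',cv2.resize(im['frame'][60:180,260:420],None,fx=5,fy=5,interpolation=2))
E
```

```text
[ 0.46463395 -0.29091306  0.07352155] [ 0.07062429 -0.18232013 -2.46436644] [-0.06573304  0.11728851  0.00043998] 0.04557249462826438
```

View pics/side6.png

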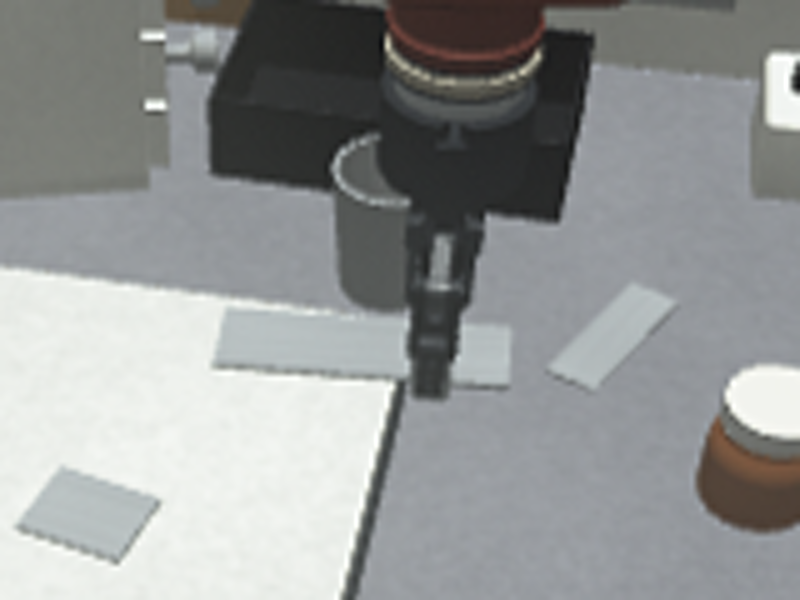

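The strip is held level and clear of the riser, with about 2.5 N of load. I'll carry it to the tray.

Call:
carry_out:
  series:
    - [0,0,0.6,0,0,0,0.2]
    - [0,0,1,0,0,0,0.2]
    - [0,0,1,0,0,0,0.2]
    - [0,0,0.6,0,0,0,0.2]
    - [0,0.3,0.4,0,0,0.05,0.2]
    - [0,0.6,0,0,0,0.05,0.2]
    - [0,0.8,0,0,0,0.05,0.2]
    - [0,0.9,0,0,0,0.05,0.2]
    - [0,0.9,0,0,0,0.05,0.2]
    - [0,0.9,0,0,0,0.05,0.2]
    - [0,0.9,0,0,0,0.05,0.2]
    - [0,0.9,0,0,0,0.05,0.2]

```text
t: 14.4
tool_pos: [0.4624, -0.1327, 0.1599]
tool_rot: [0.129, -3.136, -0.003]
contact_force: [-0.0, -0.6, -2.7]
opening: 0.0457
```

Call:
carry_out:
  series:
    - [0.05,0.9,0,0,0,0.05,0.2]
    - [0.05,0.9,0,0,0,0.05,0.2]
    - [0.05,0.9,0,0,0,0.05,0.2]
    - [0.05,0.9,0,0,0,0.05,0.2]
    - [0.05,0.9,0,0,0,0.05,0.2]
    - [0.05,0.9,0,0,0,0.05,0.2]
    - [0.05,0.9,0,0,0,0.05,0.2]
    - [0.05,0.9,0,0,0,0.05,0.2]
    - [0.05,0.9,0,0,0,0.05,0.2]
    - [0.05,0.9,0,0,0,0.05,0.2]
    - [0.05,0.9,0,0,0,0.05,0.2]
    - [0.05,0.9,0,0,0,0.05,0.2]

```text
t: 15.6
tool_pos: [0.4767, 0.1365, 0.1599]
tool_rot: [0.223, -3.13, -0.0]
contact_force: [0.4, 0.2, -2.8]
opening: 0.0455
```

Call:
carry_out:
  series:
    - [0.05,0.9,0,0,0,0.05,0.2]
    - [0.05,0.9,0,0,0,0.05,0.2]
    - [0.05,0.9,0,0,0,0.05,0.2]
    - [0.05,0.9,0,0,0,0.05,0.2]
    - [0.05,0.9,0,0,0,0.05,0.2]
    - [0.05,0.9,0,0,0,0.05,0.2]
    - [0.05,0.6,0,0,0,0,0.2]
    - [0.05,0.3,0,0,0,0,0.2]
    - [0,0,0,0,0,0,0.2]

```text
t: 16.5
tool_pos: [0.4881, 0.2929, 0.1611]
tool_rot: [0.271, -3.129, 0.001]
contact_force: [-0.3, 0.1, -1.9]
opening: 0.0452
```

```bash
python3 - <<'E'
from h import *
o=ctrl.get_obs();print(o['tool_pos'],o['tool_rot'],o['contact_force'],o['wrist_torque'],o['opening'],o['q'])
for n in('side','top'):
    im=ctrl.get_image(n)
    cv2.imwrite(f'pics/{n}7.png',im['frame'])
E
```

```text
[0.48807916 0.29286761 0.16106201] [ 2.70515366e-01 -3.12859854e+00  8.40011864e-04] [-0.25519971  0.06241486 -1.86805443] [0.0378552  0.0819411  0.02998682] 0.045249723593768006 [ 4.09763450e-01 -2.50005411e-02  1.81094943e+00 -8.94327717e-05
  1.35706600e+00 -1.33351551e+00]
```

View pics/side7.png

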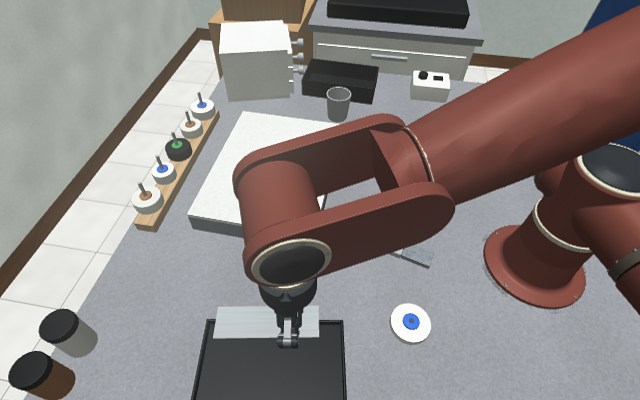

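View pics/top7.png

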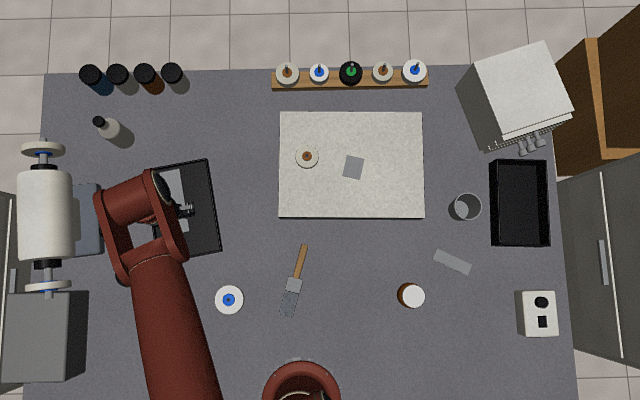

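Call:
carry_out:
  series:
    - [0.06,0.5,-0.3,0,0,0,0.2]
    - [0,0.42,-0.8,0,0,0,0.2]
    - [0,0,-1,0,0,0,0.2]
    - [0,0,-1,0,0,0,0.2]
    - [0,0,-0.9,0,0,0,0.2]
    - [0,0,-0.6,0,0,0,0.2]
    - [0,0,-0.4,0,0,0,0.2]
    - [0,0,-0.2,0,0,0,0.2]
    - [0,0,0,0,0,0,0.2]

```text
t: 17.5
tool_pos: [0.4903, 0.3153, 0.0316]
tool_rot: [0.268, -3.13, 0.0]
contact_force: [0.8, -0.0, -2.0]
opening: 0.0454
```

```bash
python3 - <<'E'
from h import *
o=ctrl.get_obs();print(o['tool_pos'],o['tool_rot'],o['contact_force'],o['wrist_torque'],o['opening'])
for n in('side','top'):
    im=ctrl.get_image(n)
    a,b=(250,170) if n=='side' else (140,110)
    cv2.imwrite(f'pics/{n}8.png',cv2.resize(im['frame'][a:a+150,b:b+200],None,fx=4,fy=4,interpolation=2))
E
```

```text
[0.49032913 0.31529826 0.03164269] [ 2.68195887e-01 -3.12989984e+00  9.44837593e-05] [ 0.81067988 -0.03177421 -2.01117578] [-0.05061438  0.11020628 -0.02063039] 0.04539533602432706
```

View pics/side8.png

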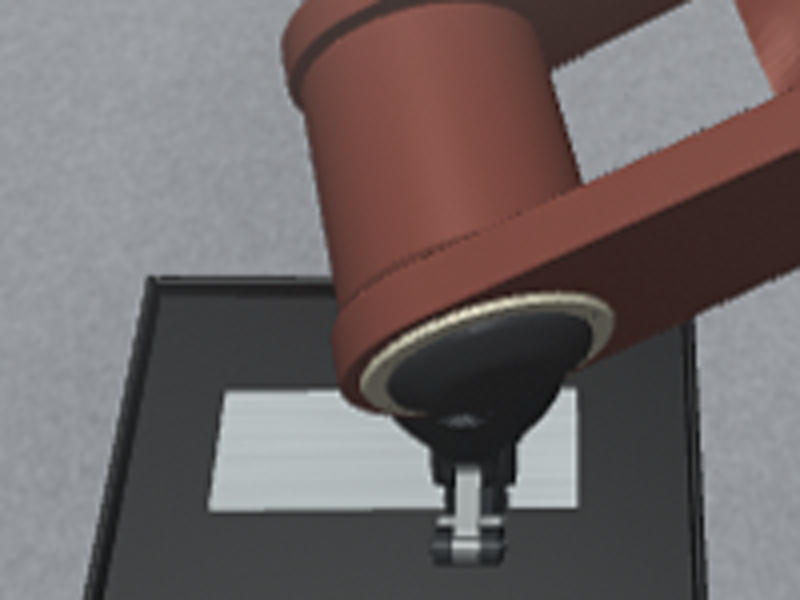

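View pics/top8.png

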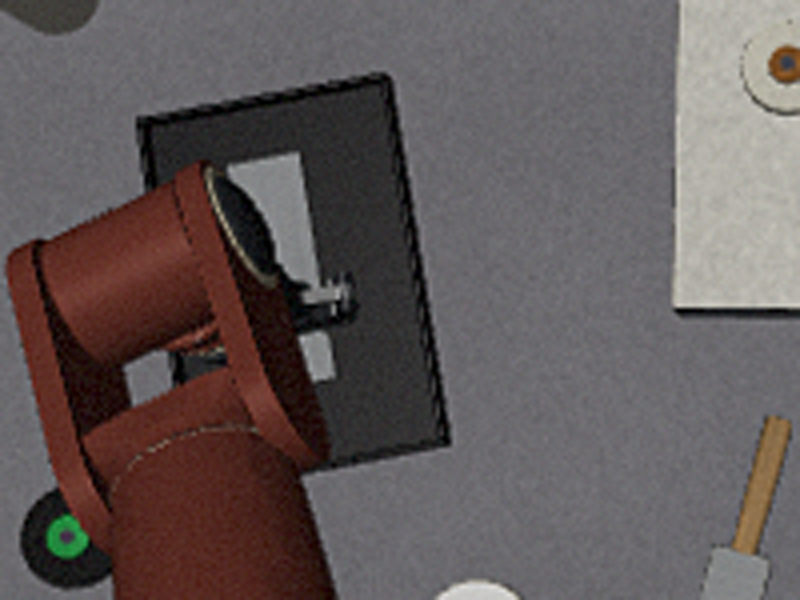

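The strip is centred and parallel in the tray in both views. In the top crop its far end, (228,165) to (300,153), lies between the walls. I'll lower it.

Call:
carry_out:
  series:
    - [0,0,-0.4,0,0,0,0.2]
    - [0,0,-0.3,0,0,0,0.2]
    - [0,0,-0.16,0,0,0,0.2]
    - [0,0,-0.08,0,0,0,0.2]
    - [0,0,0,0,0,0,0.2]

```text
t: 18.1
tool_pos: [0.4899, 0.3152, 0.0077]
tool_rot: [0.269, -3.129, 0.001]
contact_force: [-0.1, -0.2, -2.5]
opening: 0.0455
```

Lowering in small steps until contact.

Call:
carry_out:
  series:
    - [0,0,-0.08,0,0,0,0.2]
    - [0,0,-0.04,0,0,0,0.2]
    - [0,0,0,0,0,0,0.2]

```text
t: 18.4
tool_pos: [0.4903, 0.3153, 0.0053]
tool_rot: [0.269, -3.13, -0.0]
contact_force: [0.0, 0.3, -2.0]
opening: 0.0453
```

Call:
carry_out:
  series:
    - [0,0,-0.06,0,0,0,0.2]
    - [0,0,0,0,0,0,0.2]

```text
t: 18.6
tool_pos: [0.4902, 0.3153, 0.0037]
tool_rot: [0.269, -3.13, 0.0]
contact_force: [-0.2, -0.4, -2.2]
opening: 0.0458
```

Call:
carry_out:
  series:
    - [0,0,-0.06,0,0,0,0.2]
    - [0,0,0,0,0,0,0.2]

```text
t: 18.8
tool_pos: [0.4905, 0.3154, 0.003]
tool_rot: [0.269, -3.13, 0.0]
contact_force: [-1.7, -1.3, 2.9]
opening: 0.0457
```

Call:
carry_out:
  series:
    - [0,0,0.04,0,0,0,0.2]
    - [0,0,0,0,0,0,0.75]
    - [0,0,0,0,0,0,0.75]
    - [0,0,0,0,0,0,0.75]
    - [0,0,0,0,0,0,0.75]
  grip_force: 20

```text
t: 19.3
tool_pos: [0.4905, 0.3154, 0.0035]
tool_rot: [-0.269, 3.13, 0.0]
contact_force: [-1.2, 0.4, 0.0]
opening: 0.064
```

Call:
carry_out:
  series:
    - [0,0,0.3,0,0,0,0.75]
    - [0,0,0.8,0,0,0,0.75]
    - [0,0,1,0,0,0,0.75]
    - [0,0,1,0,0,0,0.75]
    - [0,0,1,0,0,0,0.75]
    - [0,0,1,0,0,0,0.75]
    - [-0.4,-1,1,0,0,0,0.75]
    - [-0.4,-1,0,0,0,0,0.75]
    - [-0.4,-1,0,0,0,0,0.75]
    - [-0.4,-1,0,0,0,0,0.75]
    - [0,-1,0,0,0,0,0.75]
    - [0,-1,0,0,0,0,0.75]

```text
t: 20.5
tool_pos: [0.45, 0.1645, 0.1565]
tool_rot: [-0.269, 3.129, 0.0]
contact_force: [0.3, 0.1, -0.5]
opening: 0.0639
```

Call:
carry_out:
  series:
    - [0,-1,0,0,0,0,0.75]
    - [0,-1,0,0,0,0,0.75]
    - [0,-1,0,0,0,0,0.75]
    - [0,-1,0,0,0,0,0.75]
    - [0,-1,0,0,0,0,0.75]
    - [0,0,0,0,0,0,0.75]
    - [0,0,0,0,0,0,0.75]

```text
t: 21.2
tool_pos: [0.4504, 0.0403, 0.1563]
tool_rot: [-0.267, 3.129, 0.001]
contact_force: [-0.4, -0.8, 0.6]
opening: 0.0639
```

```bash
python3 - <<'E'
from h import *
np.set_printoptions(precision=4,suppress=True)
o=ctrl.get_obs();print(o['t'],o['tool_pos'],o['contact_force'])
for n in('side','top'):
    im=ctrl.get_image(n);cv2.imwrite(f'pics/{n}9.png',im['frame'])
    for k in ctrl.trace(im,'strip_mid'):
        r=cv2.minAreaRect(np.argwhere(k['mask'])[:,::-1].astype(np.float32));P=np.array([onz(im,*x,.0065) for x in cv2.boxPoints(r)])
        print(n,k['p'],r,P,P.mean(0))
E
```

```text
21.2 [0.4504 0.0403 0.1563] [-0.4395 -0.7957  0.6176]
side 0.62 ((269.5, 367.4999694824219), (86.99998474121094, 28.999996185302734), -0.0) [[0.601  0.3604 0.0065]
 [0.6175 0.3115 0.0065]
 [0.4545 0.2825 0.0065]
 [0.4456 0.3329 0.0065]] [0.5296 0.3218 0.0065]
side 0.54 ((375.5, 134.5), (3.0, 9.0), 90.0) [[ 0.3935 -0.3893  0.0065]
 [ 0.3665 -0.3943  0.0065]
 [ 0.3657 -0.3802  0.0065]
 [ 0.3925 -0.3752  0.0065]] [ 0.3795 -0.3848  0.0065]
top 0.77 ((451.9460144042969, 261.65411376953125), (39.77519607543945, 13.342540740966797), 25.641006469726562) [[ 0.3683 -0.3723  0.0065]
 [ 0.4014 -0.3906  0.0065]
 [ 0.351  -0.4881  0.0065]
 [ 0.3183 -0.4695  0.0065]] [ 0.3598 -0.4302  0.0065]
top 0.61 ((183.63514709472656, 209.31082153320312), (56.7176513671875, 19.234682083129883), 80.53767395019531) [[0.6029 0.3641 0.0065]
 [0.6109 0.3101 0.0065]
 [0.4499 0.2812 0.0065]
 [0.4423 0.3343 0.0065]] [0.5265 0.3224 0.0065]
```

View pics/top9.png

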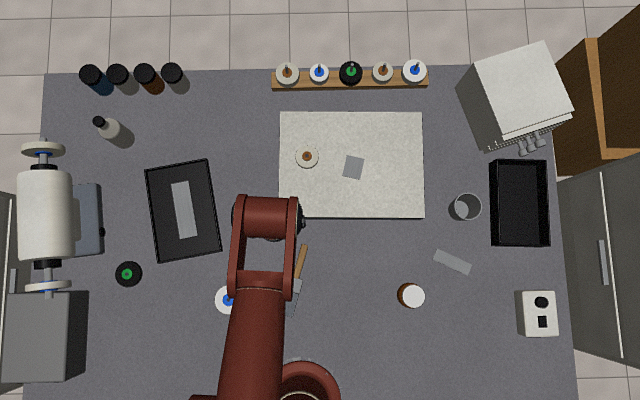

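View pics/side9.png

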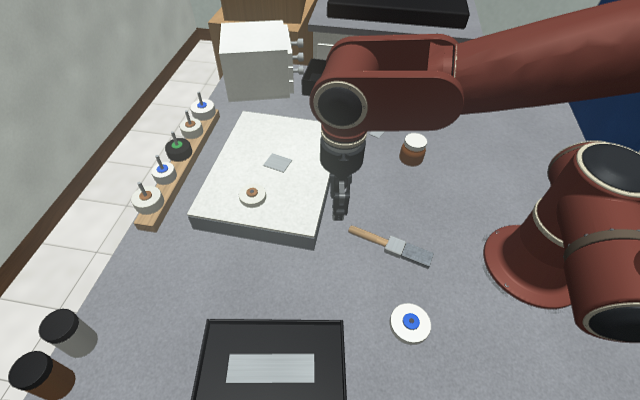

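The strip lies flat in the middle of the tray at top (184,209) and parallel to its sides. The short plate is still at (354,167), and the arm is clear of everything. I'm handing the job in.

```bash
python3 -c "
from station import ctrl
print(ctrl.finish_job())"
```

```text
the job is handed in; nothing more can be done
None
```

The strip is in the black tray and the job is handed in, at about 21 s of the 54 s allowed. I slid it toward the robot with the closed fingertips at about 5 N until it overhung the front edge by about 62 mm. Then I gripped the overhanging end across its width, lifted it level, lowered it into the tray and let go.

**Strip in the tray:** in the last pictures it lies flat, centred near (0.527, 0.322) m against a tray centre of about (0.523, 0.322) m. The top view puts it at about 10°, in line with the tray. The side view puts the strip's centre at (0.530, 0.322) m, about 3 mm off the top view, which is close to the 2 mm calibration limit.

**Everything else:** the short plate, the felt wheel and the look-alike plate on the table are where they were. The gripper is clear and touching nothing.

**Contact in the tray:** while lowering, the fingertips just touched the tray floor at about 5 N. I let go with the strip a few millimetres up, so it dropped slightly and settled flat.

**Failed detection:** the network that locates the strip sometimes ranked the look-alike plate first or missed part of the strip. I checked against the pictures each time and used the real strip.

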